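Release a plate reader's transport lock and push its carrier home

ROBOT

A 6-joint arm with a two-finger parallel gripper is mounted at the origin on a cart in front of the work surface, level with it; the furniture and walls round the work are solid. World frame = base frame: x ahead of the robot, y to its left, z up, the work surface at z = 0. Lengths are in m, angles in rad, forces in N, time in s.
With the tool pointing down it reaches from about 0.375 to 0.975 m from the base axis. Payload 3.8 kg.
Tool frame: the origin (TCP) lies midway between the tips of the shut fingers; the grasp point (between the pads) lies 19 mm behind it; x points along the fingers, y is the direction in which the jaws open and shut, and the axes are right-handed (so a half turn about x gives the same grasp; the last joint's range is limited). The gripper opens to 88 mm and grips with 3 to 60 N. Pads are 18 mm wide; open, the fingers measure 123 mm over their backs; the gripper's body (75 mm by 187 mm) begins 45 mm behind the grasp point.
Start: joints at [1.285, 0.264, 1.604, -0, 1.274, -0.037], TCP at [0.166, 0.654, 0.239] pointing down, gripper open.
Joint ranges: [-2.63, 2.63], [-0.94, 2.18], [0.31, 2.57], [-1.31, 4.45], [0, 2.66], [-2.55, 2.55]. Speed limits (rad/s): [2.57, 2.57, 3.14, 3.14, 3.14, 3.14].

INTERFACE

Orientations are given as a rotation vector (axis times angle).
In Python, from cell import manip, inverse_kinematics, cams, order gives the robot as it stands. Calls block until the motion is done:
- manip.move_pose(position, orientation): joint-space move of the TCP to a pose.
- manip.move_linear(position, rate=0.15, rot=None): straight line of the TCP; rot=None keeps the orientation; rate is the mean speed in m/s.
- manip.set_joints(angles): joint-space move.
- manip.set_gripper(opening, force=None): finger opening in m; force is the grip in N (None keeps the last); returns when the fingers have stopped.
- manip.dwell(seconds).
- inverse_kinematics(position, orientation): joint angles nearest the present ones, or None.
- manip.state(): the state.
- cams.capture(name): name is "side" or "top"; returns a dict with "image" (480x640x3 uint8, blue, green, red), "z_map" (480x640 float32, m along the optical axis (not along the pixel's ray), 0 where there is no reading), "intrinsics" (3x3 intrinsics, pixels), "k1" (the pictures are not rectified: a ray, as slopes to the right and down, at radius r is drawn at 1 + k1 r^2 times it, then the intrinsics apply), "position" and "orientation" of the camera in the world. Camera axes: x right, y down, z forward; pixel columns grow to the right and rows downward; lengths in m; the calibration is good to about 2 mm. A picture is of the moment at which its call begins.
A pose or a line that the arm cannot do raises manip.IKError and nothing moves.
- order.close_job(): hands the job in, once; it reports no verdict.
The state is a dict: "clock": time; "joint_pos": joint angles; "joint_velocities": joint speeds; "tau": joint torques, N m; "tool_pos": TCP position; "tcp_rot": TCP orientation; "contact_force": force on the tool from outside, world axes, zero at the start; "moment": the same for the moment, N m; "gripper_width": finger opening in m.
Only numpy, scipy, OpenCV 4.12 (cv2) and the standard library are available. Lean on these libraries where they do the work, as an engineer would, in place of code of your own. Each camera call takes 0.05 s, during which the arm holds its last target.

TASK

Undo the plate reader's transport lock: with a fingertip, roll the knurled lock wheel two full turns anticlockwise as seen from above (to within a fifth of a turn), without taking it between the fingers. Then push the plate carrier by its front tab fully home into the reader, so that the well plate rides in with it. Only touch and push: lift nothing, leave the well plate seated in its nest, and do not shift the other things on the bench.

Things in the scene. Friction and masses are not known exactly. Their poses are not given: they have to be found in the camera images.
- reader: Compact white microplate reader, fixed. Body 200 (x) x 244 (y) x 84 mm high; origin on the bench under its centre, x axis from front to back, z up. Slotted front face at x = -100; a deck 19 mm high reaches on to x = -191. On the +y side of the deck an aluminium bracket carries the lock wheel: flat arm at x -186 to -124, y 64 to 120, top z = 54 mm.
- lock_wheel: Upright knurled steel lock wheel, 42 mm over its ridges, rim 18 mm tall, dark index line on top. Origin on its axis at mid-rim: x -155, y 86, z 67 mm in the reader's frame when tight; climbs 2 mm a turn. Axes as the reader's, not turning. Rim clear all round: 4 mm above the bracket, 34 mm from the front face, above the well plate. Turning takes about 1 N at the rim; it stays where left.
- lock_turn (a joint): Turn of the knurled wheel in rad: near 0 tight (the start, up to 0.3), growing anticlockwise from above; two full turns = 12.57. Its pin leaves the carrier at about 1.7 turns (10.4 rad); until then the carrier cannot move. The thread ends at three turns.
- plate_carrier (a joint): Travel of the plate carrier in m along the reader's +x: 0 out (the start), 0.105 fully home against its stop. Slides with about 2 N of friction and stays where it is left.
- push_tab (a point): Centre of the outer face (towards the reader's -x) of the carrier's upright aluminium push tab, 56 mm wide along the reader's y, 6 mm thick, from the tray (top z = 30 mm) up to z = 61 mm; this point at z = 45. In the reader's frame it starts at x -222, y 0 and ends at x -117 mm. Axes as the reader's.
- plate_mid (a point): Centre of the loose white 96-well plate, 85 x 128 x 14 mm, which sits in the carrier's nest (corner lips 6 mm high), 65 mm behind the tab's outer face; centre 37 mm above the bench; axes as the reader's, x front to back.
- note_pad: Yellow block of sticky notes, 67 x 68 x 21 mm, lying on the reader's top; origin under its centre.
- tip_box: Pipette tip box with clear lid, 63 x 78 x 62 mm; origin under its centre.
- tube_rack: Blue tube rack, 122 x 54 x 68 mm, with three capped tubes 98 mm tall in it; origin under its centre.
- brown_bottle: Small brown bottle with black cap, 34 mm diameter, 75 mm tall; origin under its centre.
- petri_dish: Petri dish, 57 mm diameter, 14 mm tall; origin under its centre.
- mug: White mug, 78 x 114 x 93 mm; origin under its centre.

How it is judged:
By the outcome, as a careful person would: the job done as asked, in the order asked, and still so for the second after the job is handed in, with the robot touching nothing.
It also fails if it takes over 62 s, if anything falls off the work surface, if the arm or the gripper's body presses on something with over 40 N, if the wrist force passes 120 N, or if a joint passes its speed limit or range.

## Working session

There is one attempt and no reset: what is moved stays moved. The work goes in short steps, each a Python script; the robot and the scene stay as the last script left them, time stands still between calls to the robot, and variables do not carry over. Pictures are saved under pics/ and viewed, and the job is handed in when it is done.

```bash
ls -la; mkdir -p pics
python3 - <<'E'
from cell import manip, cams
import cv2,numpy as np
for n in("top","side"):
    c=cams.capture(n); cv2.imwrite(f"pics/{n}0.png",c["image"]); np.savez(f"pics/{n}0.npz",**c)
    print(n,c["intrinsics"].tolist() if hasattr(c["intrinsics"],'tolist') else c["intrinsics"],c["k1"],c["position"],c["orientation"])
print(manip.state())
E
```

```text
total 12
drwxr-xr-x  3 agent agent 4096 Dec  7 02:51 .
drwxr-xr-x 23 root  root  4096 Dec  7 02:51 ..
drwxr-xr-x  2 agent agent 4096 Dec  7 02:51 pics
top [[508.8487651099722, 0.0, 311.2543262857548], [0.0, 508.8487651099722, 242.71360735182114], [0.0, 0.0, 1.0]] -0.12249153340895326 [ 0.09871913 -0.02934917  1.62715233] [-2.13749047  2.02645599 -0.26485885]
side [[442.0270224701116, 0.0, 316.60552841920236], [0.0, 442.0270224701116, 238.25758842762647], [0.0, 0.0, 1.0]] 0.021260885328389115 [0.47398541 0.90050784 0.67371888] [-0.03722685  2.73927418 -1.47731385]
{'clock': 0.1, 'joint_pos': array([ 1.28511287e+00,  2.64664467e-01,  1.60517389e+00,  1.21344471e-05,
        1.27372821e+00, -3.69270282e-02]), 'joint_velocities': array([ 0.00022932, -0.00110533, -0.00296404,  0.00099228,  0.00114061,
       -0.00072135]), 'tau': array([ 2.54654742e-04, -5.03624010e+01, -3.58072901e+01,  7.31065543e-02,
        2.33976217e-02, -4.55648455e-05]), 'tool_pos': array([0.1660248 , 0.65362301, 0.23755583]), 'tcp_rot': array([ 0.19376137,  1.56228835, -0.19682541]), 'contact_force': array([-0.0464457 , -0.57500839,  0.1502768 ]), 'moment': array([-0.025615  ,  0.00161089,  0.01742345]), 'gripper_width': 0.08838464641058068}
```

View pics/top0.png

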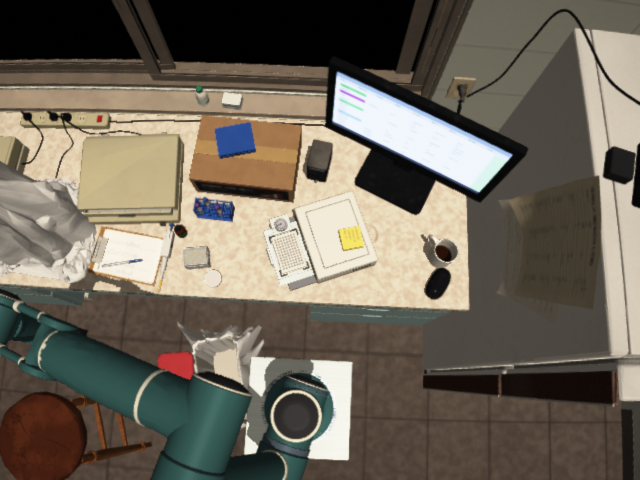

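View pics/side0.png

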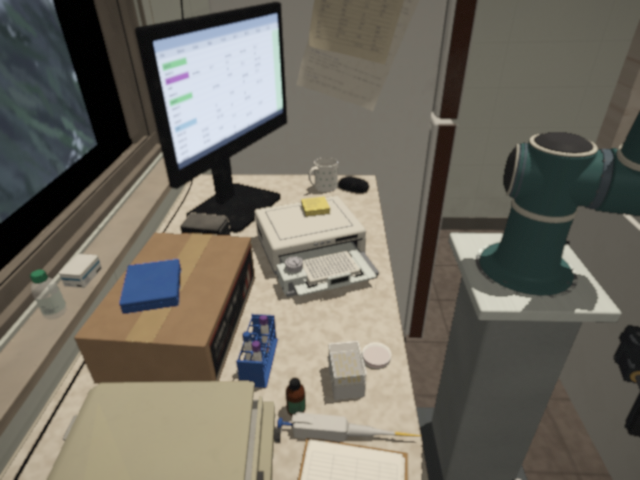

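The top view shows the reader at about (335,237) with its carrier facing left (+y in the world frame). The wheel is near (280,224), the plate near (289,252) and the tab near (271,262). In the side view the wheel is near (293,265). Next I'll measure them.

```bash
cat > h.py <<'E'
import numpy as np,cv2
from scipy.spatial.transform import Rotation as R
def load(n): return dict(np.load(n))
def ray(c,uv):
    K=c["intrinsics"];uv=np.atleast_2d(uv).astype(float)
    d=np.array([float(c["k1"]),0,0,0,0])
    p=cv2.undistortPointsIter(uv.reshape(-1,1,2),K,d,None,None,(3,50,1e-12)).reshape(-1,2)
    return np.c_[p,np.ones(len(p))]
def plane(c,uv,z):
    d=ray(c,uv)@R.from_rotvec(c["orientation"]).as_matrix().T
    o=c["position"]; return o+d*((z-o[2])/d[:,2])[:,None]
def proj(c,P):
    q=(np.atleast_2d(P)-c["position"])@R.from_rotvec(c["orientation"]).as_matrix()
    s=q[:,:2]/q[:,2:]; s=s*(1+float(c["k1"])*(s**2).sum(1,keepdims=True))
    return s@c["intrinsics"][:2,:2].T+c["intrinsics"][:2,2]
def cloud(c):
    v,u=np.mgrid[:480,:640]; r=ray(c,np.c_[u.ravel(),v.ravel()])*c["z_map"].ravel()[:,None]
    P=r@R.from_rotvec(c["orientation"]).as_matrix().T+c["position"]
    P[c["z_map"].ravel()==0]=np.nan
    return P.reshape(480,640,3)
def crop(c,x0,y0,w,h,s,fn): cv2.imwrite(fn,cv2.resize(c["image"][y0:y0+h,x0:x0+w],None,fx=s,fy=s,interpolation=cv2.INTER_CUBIC))
E
python3 - <<'E'
from h import *
t=load("pics/top0.npz");s=load("pics/side0.npz")
crop(t,255,185,130,105,6,"pics/topc.png");crop(s,245,190,150,115,5,"pics/sidec.png")
for n,c in(("t",t),("s",s)):
    P=cloud(c); print(n,[P[v,u].round(3).tolist() for u,v in ([(335,237),(280,224),(289,252),(350,270),(250,240)] if n=="t" else [(310,220),(293,265),(335,262),(300,330)])])
P=cloud(t);Z=P[...,2]
m=((Z>.076)&(Z<.095)).astype(np.uint8); m[:185]=0;m[290:]=0;m[:,:285]=0;m[:,390:]=0
k,l,st,_=cv2.connectedComponentsWithStats(m);print(st)
E
```

```text
t [[0.525, -0.086, 0.088], [0.56, 0.09, 0.085], [0.481, 0.058, 0.04], [0.428, -0.138, 0.059], [0.524, 0.192, -0.0]]
s [[0.534, -0.083, 0.084], [0.564, 0.103, 0.077], [0.469, 0.047, 0.045], [0.542, 0.229, 0.001]]
[[     0      0    640    480 302989]
 [   294    185      1      1      1]
 [   285    190      9      5     19]
 [   295    191     83     88   4185]
 [   286    221      1      1      1]
 [   285    224      3      2      3]
 [   285    227      1      1      1]
 [   343    238      1      1      1]]
```

```bash
sleep 1; ls pics
```

```text
side0.npz
side0.png
sidec.png
top0.npz
top0.png
topc.png
```

View pics/topc.png

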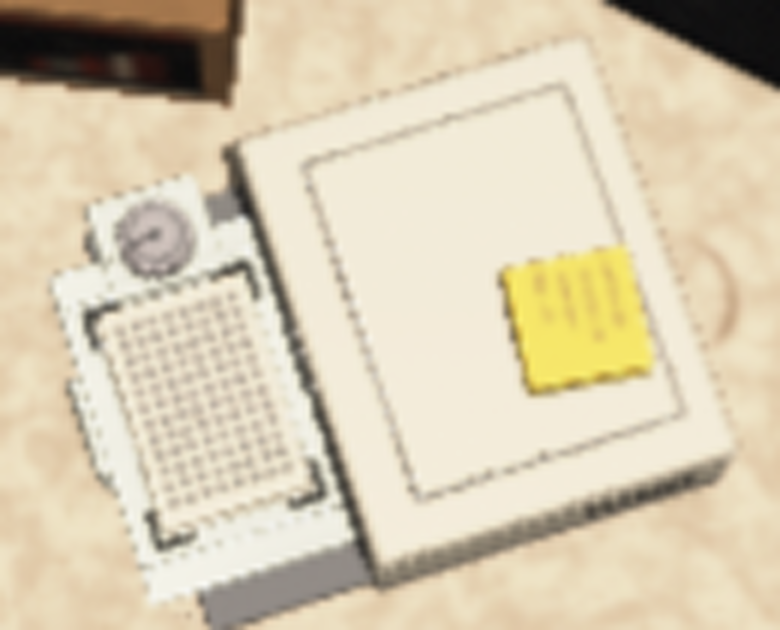

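View pics/sidec.png

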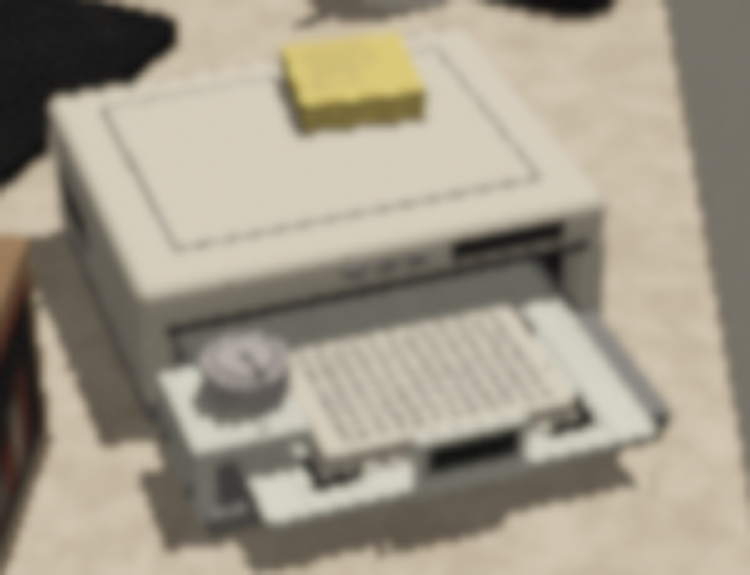

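Run:
```python
from h import *
t=load("pics/top0.npz");s=load("pics/side0.npz")
def px(a,x0,y0,k): a=np.array(a,float); return (a+.5)/k-.5+[x0,y0]
for c,nm,box in((t,"t",(285,185,390,290)),(s,"s",(245,180,400,280))):
    P=cloud(c);Z=P[...,2];m=((Z>.079)&(Z<.112)).astype(np.uint8)
    M=np.zeros_like(m);M[box[1]:box[3],box[0]:box[2]]=m[box[1]:box[3],box[0]:box[2]]
    M=cv2.morphologyEx(M,cv2.MORPH_OPEN,np.ones((5,5)))
    k,l,st,_=cv2.connectedComponentsWithStats(M);i=1+st[1:,4].argmax()
    v,u=np.where(l==i);
    Q=P[v,u]; print(nm,"medianz",np.median(Q[:,2]))
    W=plane(c,np.c_[u,v],.084)
    r=cv2.minAreaRect(W[:,:2].astype(np.float32));print(r)
T=[(238,145),(583,40),(730,447),(372,572)]
print("top corners",plane(t,px(T,255,185,6),.084).round(4))
S=[(52,103),(455,35),(603,208),(145,295)]
print("side corners",plane(s,px(S,245,190,5),.084).round(4))
print("wheel top",plane(t,px([(155,238)],255,185,6),.076), "side",plane(s,px([(243,360)],245,190,5),.076))
```

```text
t medianz 0.08583245664271355
((0.5384836196899414, -0.08697071671485901), (0.24085839092731476, 0.19831061363220215), 20.94217872619629)
s medianz 0.08510978432612315
((0.5424489378929138, -0.08821044862270355), (0.24270722270011902, 0.2179821878671646), 21.1404972076416)
top corners [[ 0.613   0.048   0.084 ]
 [ 0.6825 -0.1337  0.084 ]
 [ 0.4621 -0.2173  0.084 ]
 [ 0.3865 -0.0348  0.084 ]]
side corners [[ 0.6848 -0.1318  0.084 ]
 [ 0.4674 -0.2116  0.084 ]
 [ 0.3942 -0.0297  0.084 ]
 [ 0.6133  0.0494  0.084 ]]
wheel top [[0.5614381  0.08915747 0.076     ]] side [[0.5642834  0.08928475 0.076     ]]
```

The reader's centre comes out near (0.540, -0.087), with its y axis about 20.7° from world x. The wheel sits near (0.563, 0.089), and both cameras agree to about 3 mm. Next I'll refine the pose and check obstacle heights around the gripper body.

```bash
cat >> h.py <<'E'
def px(a,x0,y0,k): a=np.array(a,float); return (a+.5)/k-.5+np.array([x0,y0])
E
python3 - <<'E'
from h import *
from scipy.optimize import least_squares
t=load("pics/top0.npz");s=load("pics/side0.npz")
P=np.array([[-.1,.122],[.1,.122],[.1,-.122],[-.1,-.122],[-.155,.086]])
mt=np.array([[.613,.048],[.6825,-.1337],[.4621,-.2173],[.3865,-.0348],[.5614,.0892]])
ms=np.array([[.6133,.0494],[.6848,-.1318],[.4674,-.2116],[.3942,-.0297],[.5643,.0893]])
for m in(mt,ms,(mt+ms)/2):
    f=lambda p:(p[:2]+P@np.array([[np.cos(p[2]),np.sin(p[2])],[-np.sin(p[2]),np.cos(p[2])]])-m).ravel()
    r=least_squares(f,[.54,-.087,-1.2]);print(r.x.round(4),np.degrees(r.x[2]).round(2),(r.fun*1e3).round(1))
for c in(t,s):
    W=cloud(c)
    d=np.hypot(W[...,0]-.563,W[...,1]-.089)
    m=(d<.2)&(W[...,2]>.11); q=W[m]
    print("high within .2:",len(q), q[np.argsort(d[m])[:5]].round(3).tolist() if len(q) else "", q[:,2].max() if len(q) else "")
E
```

```text
[ 0.5361 -0.0848 -1.2061] -69.1 [ 1.4  4.1  3.2 -1.  -4.3 -4.5 -0.1 -0.1 -0.3  1.5]
[ 0.5397 -0.082  -1.2088] -69.26 [ 5.1  5.4  4.4 -0.5 -6.4 -7.1 -4.  -1.9  0.9  4.1]
[ 0.5379 -0.0834 -1.2074] -69.18 [ 3.2  4.7  3.8 -0.7 -5.3 -5.8 -2.  -1.   0.3  2.8]
high within .2: 1407 [[0.663, 0.095, 0.114], [0.663, 0.073, 0.126], [0.664, 0.076, 0.124], [0.665, 0.086, 0.12], [0.665, 0.08, 0.112]] 0.13184693980599693
high within .2: 1981 [[0.664, 0.084, 0.12], [0.664, 0.078, 0.11], [0.664, 0.074, 0.122], [0.665, 0.087, 0.111], [0.664, 0.074, 0.119]] 0.1260489873136832
```

```bash
cat >> h.py <<'E'
def down(yaw): # jaw (tool y) along world angle yaw, tool x down
    y=np.array([np.cos(yaw),np.sin(yaw),0]);x=np.array([0,0,-1.]);return R.from_matrix(np.c_[x,y,np.cross(x,y)]).as_rotvec()
E
python3 - <<'E'
from h import *
from cell import manip,cams,inverse_kinematics
st=manip.state();print(R.from_rotvec(st["tcp_rot"]).as_matrix().round(2).tolist())
for y in(np.pi/2,-np.pi/2):
    for p in([.563,.17,.2],[.563,.17,.06],[.523,.08,.06],[.6,.08,.06]):
        q=inverse_kinematics(p,down(y));print(y,p,None if q is None else np.round(q,2))
E
```

```text
[[-0.0, 0.25, 0.97], [-0.0, 0.97, -0.25], [-1.0, -0.0, -0.0]]
1.5707963267948966 [0.563, 0.17, 0.2] [ 0.25  0.13  1.84 -0.    1.18 -1.32]
1.5707963267948966 [0.563, 0.17, 0.06] [ 0.25  0.27  1.95 -0.    0.92 -1.32]
1.5707963267948966 [0.523, 0.08, 0.06] [ 0.1   0.17  2.08 -0.    0.89 -1.47]
1.5707963267948966 [0.6, 0.08, 0.06] [ 0.09  0.3   1.91 -0.    0.93 -1.48]
-1.5707963267948966 [0.563, 0.17, 0.2] [ 0.25  0.13  1.84 -0.    1.18  1.82]
-1.5707963267948966 [0.563, 0.17, 0.06] [ 0.25  0.27  1.95 -0.    0.92  1.82]
-1.5707963267948966 [0.523, 0.08, 0.06] [ 0.1   0.17  2.08 -0.    0.89  1.68]
-1.5707963267948966 [0.6, 0.08, 0.06] [ 0.09  0.3   1.91 -0.    0.93  1.66]
```

Run:
```python
from h import *
from cell import manip,cams
manip.move_pose([.555,.17,.2],down(np.pi/2)); a=manip.state()["clock"]
manip.set_gripper(0.0,10)
b=manip.state();print(a,b["clock"],b["tool_pos"],b["gripper_width"],b["contact_force"],b["moment"])
for n in("top","side"):
    c=cams.capture(n);np.savez(f"pics/{n}1.npz",**c);crop(c,200,120,240,180,3.3,f"pics/{n}1c.png")
```

```text
2.325 3.625 [0.55500547 0.17001977 0.20001025] 0.0006146915156990228 [ 0.48027758 -0.62064765 -0.17281281] [0.01764031 0.02476019 0.02186271]
```

```bash
sleep 2
```

```text
(no output)
```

View pics/top1c.png

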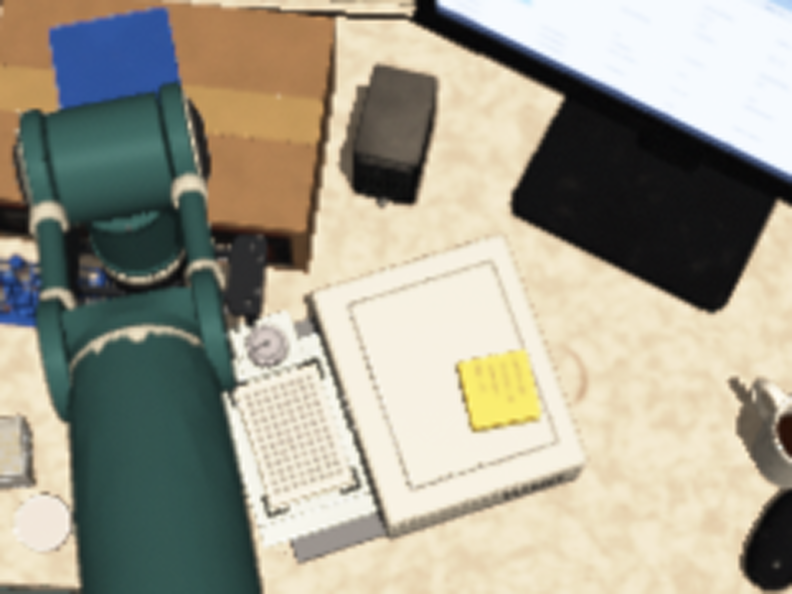

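View pics/side1c.png

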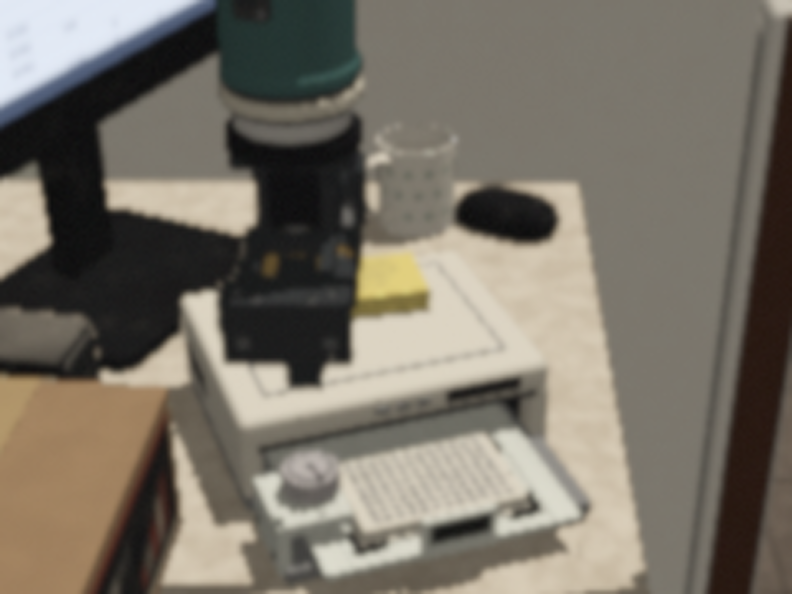

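Side view: the 187 mm body lies along the jaw axis (world y), and the closed fingertip hangs below it near (305,370) in the crop. The wheel and its index line are clear at (310,475). Next I'll measure the initial index angle and make the first touch from the +x side.

```bash
cat >> h.py <<'E'
def unwrap(c,ctr,z,fn=None,half=.026,n=260):
    g=np.linspace(-half,half,n); X,Y=np.meshgrid(g,g[::-1])  # image right=+x world, up=+y world
    uv=proj(c,np.c_[X.ravel()+ctr[0],Y.ravel()+ctr[1],np.full(X.size,z)]).astype(np.float32).reshape(n,n,2)
    im=cv2.remap(c["image"],uv[...,0],uv[...,1],cv2.INTER_CUBIC)
    if fn: cv2.imwrite(fn,im)
    return im,X,Y
def index(c,ctr,z,fn=None):
    im,X,Y=unwrap(c,ctr,z,fn); g=im.mean(2); r=np.hypot(X,Y);a=np.arctan2(Y,X)
    m=(r<.016)&(r>.005); h=[]
    angs=np.radians(np.arange(0,360,5))
    for t in angs:
        d=np.abs((a-t+np.pi)%(2*np.pi)-np.pi); h.append(g[m&(d*r<.0015)].mean())
    h=np.array(h); w=np.clip(np.median(h)-h-3,0,None); i=h.argmin()
    k=np.arange(i-5,i+6)%72; z_=(w[k]*np.exp(1j*angs[k])).sum()
    return np.degrees(np.angle(z_)),h.min(),np.median(h)
E
python3 - <<'E'
from h import *
t=load("pics/top0.npz");s=load("pics/side0.npz")
a=unwrap(t,(.5614,.0892),.076)[0];b=unwrap(s,(.5643,.0893),.076)[0]
cv2.imwrite("pics/un0.png",np.hstack([a,b]))
print(index(t,(.5614,.0892),.076),index(s,(.5643,.0893),.076))
E
python3 - <<'E'
from h import *
from cell import manip,cams
manip.move_pose([.609,.077,.16],down(np.pi/2))
manip.move_linear([.609,.077,.061],rate=.12)
s=manip.state();F0=s["contact_force"];print(s["clock"],F0,s["tool_pos"])
x=.609
while x>.585:
    x-=.002 if x>.601 else .001
    manip.move_linear([x,.077,.061],rate=.03); s=manip.state(); d=s["contact_force"]-F0
    print(round(x,4),round(s["clock"],2),d.round(2),s["tool_pos"].round(4))
    if np.linalg.norm(d[:2])>3: break
c=cams.capture("side");np.savez("pics/side2.npz",**c);crop(c,230,170,180,135,4.4,"pics/side2c.png")
E
```

```text
(np.float64(108.70086644784382), np.float64(140.0839445802771), np.float64(179.76210826210826)) (np.float64(130.75753889255856), np.float64(128.43002855977153), np.float64(161.9748129574437))
5.2333 [ 0.03430658 -0.59858086  0.69692597] [0.60978963 0.07723108 0.06191552]
0.607 5.48 [ 0.34  0.86 -0.57] [0.6075 0.077  0.0619]
0.605 5.73 [-0.5   0.4  -1.13] [0.6049 0.077  0.0611]
0.603 5.98 [-0.66  0.21 -0.5 ] [0.6028 0.077  0.0609]
0.601 6.23 [-0.16  0.48 -0.09] [0.6008 0.077  0.0609]
0.6 6.48 [ 0.59  1.   -1.18] [0.5999 0.077  0.061 ]
0.599 6.73 [-0.66  0.8  -1.07] [0.599 0.077 0.061]
0.598 6.98 [ 0.28  0.42 -0.41] [0.5979 0.077  0.061 ]
0.597 7.23 [ 0.19  0.58 -0.38] [0.5969 0.077  0.061 ]
0.596 7.48 [ 0.63  1.06 -0.38] [0.5961 0.077  0.0611]
0.595 7.73 [ 3.4   0.2  -2.74] [0.5959 0.077  0.0612]
```

```bash
sleep 1
```

```text
(no output)
```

View pics/un0.png

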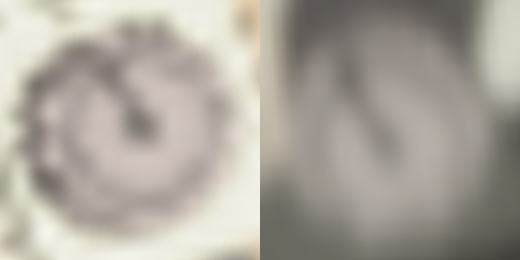

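View pics/side2c.png

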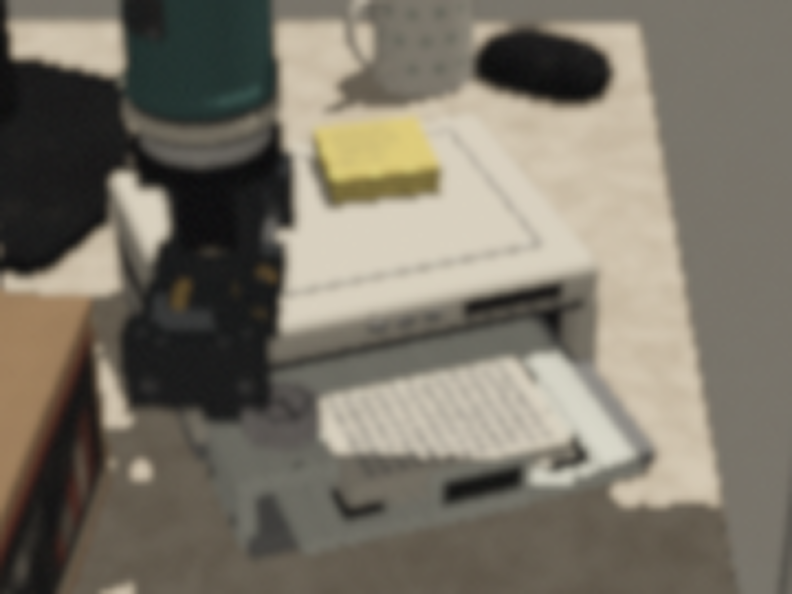

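The finger touched at x≈0.596, with a stiffness of about 3 N/mm. Both views put the starting index line at about 120° in the world frame, and in the side crop it stays visible at (295,400) past the gripper. Next comes a trial stroke.

```bash
python3 - <<'E'
from h import *
from cell import manip,cams
manip.move_linear([.5942,.079,.0615],rate=.03)
for y in(.087,.095,.103):
    manip.move_linear([.5942,y,.0615],rate=.04); s=manip.state()
    print(round(s["clock"],2),s["contact_force"].round(2),s["tool_pos"].round(4))
c=cams.capture("side");np.savez("pics/side3.npz",**c)
c2=cams.capture("top");np.savez("pics/top3.npz",**c2)
a=[unwrap(load(f"pics/side{k}.npz"),(.5643,.0893),.0765)[0] for k in(2,3)]+[unwrap(c2,(.5614,.0892),.0765)[0]]
cv2.imwrite("pics/un3.png",np.hstack(a))
E
sleep .5
```

```text
8.38 [ 3.12  0.67 -1.06] [0.5944 0.0875 0.0617]
8.73 [ 5.62 -0.75 -2.52] [0.5955 0.0953 0.062 ]
9.08 [ 6.13  1.06 -1.05] [0.5953 0.1037 0.062 ]
```

View pics/un3.png

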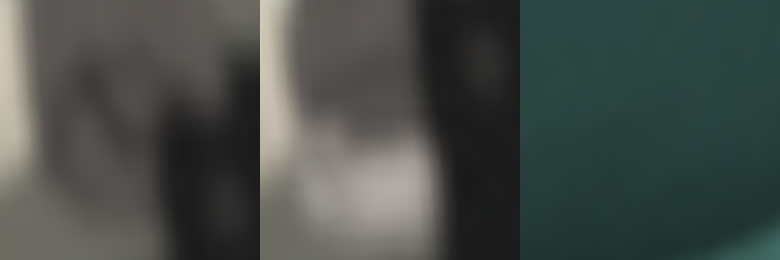

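Run:
```python
from h import *
a=[]
for k in(2,3):
    c=load(f"pics/side{k}.npz"); im=c["image"][240:295,262:332]; im=cv2.convertScaleAbs(im,alpha=1.8); a.append(cv2.resize(im,None,fx=5.6,fy=8,interpolation=cv2.INTER_CUBIC))
cv2.imwrite("pics/z3.png",np.hstack(a))
```

```text
(no output)
```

View pics/z3.png

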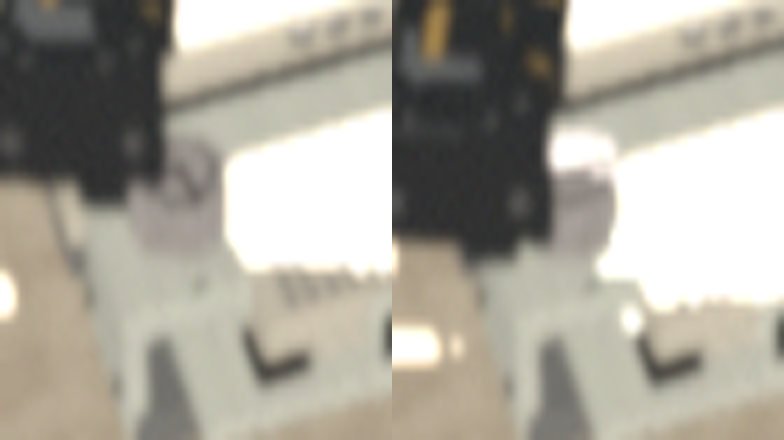

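In that crop the index now points to image right, about 180–190°. That is roughly 70° of turn, as the no-slip rack model predicts. Next I'll run a force-regulated sweep round the open side of the wheel.

```bash
cat > sweep.py <<'E'
from h import *
RW=.021
def curve(s,hx,hy):
    # s: rolled arc length from +x face start (finger y=-hy) ; returns offset, normal
    segs=[("f",2*hy),("c",RW*np.pi/2),("f",2*hx),("c",RW*np.pi/2),("f",2*hy),("c",RW*np.pi/2)]
    i=0
    while i<5 and s>segs[i][1]: s-=segs[i][1]; i+=1
    k=i//2; a=k*np.pi/2
    if i%2==0:
        n=np.array([np.cos(a),np.sin(a)]);t=np.array([-n[1],n[0]])
        h=(hx,hy)[k%2];w=(hy,hx)[k%2]
        return n*(RW+h)+t*(s-w),n
    b=a+s/RW; n=np.array([np.cos(b),np.sin(b)])
    cn=np.array([[hx,hy],[-hx,hy],[-hx,-hy]])[k]
    return RW*n+cn,n
def run(manip,C,hx,hy,s0,s1,z,d0=.0017,Ft=5.,F0=np.array([.1,-.1,0]),ds=.005,rate=.03,k=3000.):
    d=d0;rot=0;s=s0
    while s<s1-1e-6:
        s=min(s+ds,s1);p,n=curve(s,hx,hy);q=C+p-n*d
        manip.move_linear([q[0],q[1],z],rate=rate);st=manip.state();F=(st["contact_force"]-F0)[:2]
        fn=F@n;ft=F@np.array([-n[1],n[0]])
        if fn>1.5: rot+=ds/RW
        print(f"s{s*1e3:.0f} ang{np.degrees(np.arctan2(n[1],n[0])):.0f} d{d*1e3:.2f} fn{fn:.1f} ft{ft:.1f} t{st['clock']:.2f}")
        e=(Ft-fn)/k; d+=np.clip(e*.6,-.0015,.0015)
        if fn>25: print("STOP");break
        if d>.008: print("lost");break
    return s,d,rot
E
python3 - <<'E'
from sweep import *
from cell import manip,cams
hx,hy=.010,.0175
C=np.array([.565,.0892])
s,d,rot=run(manip,C,hx,hy,.103-.0892+hy,2*hy*2+2*hx+RW*np.pi-.003,.0615)
print(s,d,rot)
E
```

```text
s36 ang4 d1.70 fn2.1 ft0.3 t9.50
s41 ang17 d2.28 fn0.1 ft1.4 t9.80
s46 ang31 d3.27 fn-0.5 ft-0.6 t10.10
s51 ang44 d4.37 fn-0.4 ft0.4 t10.39
s56 ang58 d5.45 fn1.6 ft0.1 t10.68
s61 ang72 d6.14 fn5.2 ft0.1 t10.95
s66 ang85 d6.11 fn5.9 ft-1.3 t11.22
s71 ang90 d5.93 fn6.2 ft-0.8 t11.52
s76 ang90 d5.70 fn6.3 ft0.3 t11.83
s81 ang90 d5.43 fn5.9 ft0.2 t12.15
s86 ang90 d5.24 fn5.3 ft0.6 t12.47
s91 ang99 d5.18 fn5.2 ft0.4 t12.76
s96 ang113 d5.15 fn6.0 ft-1.0 t13.03
s101 ang126 d4.94 fn5.7 ft-0.8 t13.31
s106 ang140 d4.79 fn5.1 ft-1.1 t13.58
s111 ang154 d4.76 fn5.3 ft-1.4 t13.86
s116 ang167 d4.71 fn7.0 ft-2.9 t14.13
s121 ang180 d4.31 fn9.3 ft-4.4 t14.42
s126 ang180 d3.46 fn9.8 ft-1.6 t14.73
s131 ang180 d2.51 fn6.6 ft0.8 t15.05
s136 ang180 d2.19 fn4.8 ft1.7 t15.37
s141 ang180 d2.23 fn6.1 ft0.0 t15.68
s146 ang180 d2.00 fn8.2 ft-1.4 t16.00
s151 ang180 d1.37 fn7.3 ft0.3 t16.32
s153 ang180 d0.90 fn5.1 ft0.3 t16.57
0.15297344572538568 0.0008775260138930668 5.238095238095238
```

```bash
cat > look.py <<'E'
import sys
from h import *
from cell import manip,cams
def look(tag):
    o=[]
    for n,ctr in(("top",(.5614,.0892)),("side",(.5643,.0893))):
        c=cams.capture(n);np.savez(f"pics/{n}{tag}.npz",**c)
        P=cloud(c);d=np.hypot(P[...,0]-ctr[0],P[...,1]-ctr[1]);z=P[...,2][(d<.016)]
        print(n,"wheel top z",np.nanmedian(z).round(4),"n",len(z),"index",np.round(index(c,ctr,.079),1))
        o.append(cv2.convertScaleAbs(unwrap(c,ctr,.079)[0],alpha=1.3))
    cv2.imwrite(f"pics/un{tag}.png",np.hstack(o))
E
python3 - <<'E'
from look import *
for k in("0","1"):
    for n,ctr in(("top",(.5614,.0892)),("side",(.5643,.0893))):
        c=load(f"pics/{n}{k}.npz");P=cloud(c);d=np.hypot(P[...,0]-ctr[0],P[...,1]-ctr[1]);print("before",n,np.nanmedian(P[...,2][d<.016]).round(4),index(c,ctr,.076))
manip.move_linear([.525,.076,.0615],rate=.1)
manip.move_linear([.525,.076,.13],rate=.2)
manip.move_pose([.555,.18,.17],down(np.pi/2))
look("4");print(manip.state()["clock"],manip.state()["contact_force"])
E
sleep .3
```

```text
before top 0.0762 (np.float64(108.70086644784382), np.float64(140.0839445802771), np.float64(179.76210826210826))
before side 0.0769 (np.float64(130.75753889255856), np.float64(128.43002855977153), np.float64(161.9748129574437))
before top 0.3029 (np.float64(108.79575865260094), np.float64(149.29462102689487), np.float64(189.8266919623888))
before side 0.0772 (np.float64(130.74926630412557), np.float64(133.35087719298244), np.float64(168.03887998264528))
top wheel top z 0.082 n 141 index [133.3 138.3 189.8]
side wheel top z 0.0787 n 135 index [150.4 143.2 166.6]
17.9417 [ 0.85188472 -1.05642606 -0.4790607 ]
```

View pics/un4.png

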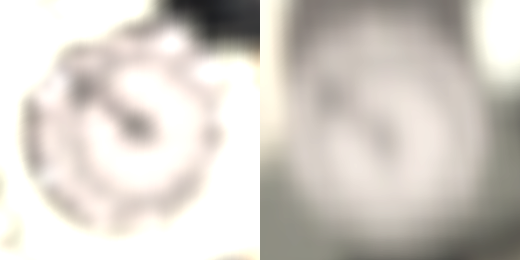

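The index moved +22° in both views (108.7→133.3° top, 130.8→150.4° side) and the wheel climbed about 1.6 mm. That makes one turn plus 22°, or about 6.67 rad, which agrees with the 6.5 rad rolled. I'll run a second sweep of about 5.8 rad.

```bash
python3 - <<'E'
from sweep import *
from look import look
from cell import manip,cams
hx,hy=.0098,.014
C=np.array([.5653,.0892]); z=.063
s0=.015;p,n=curve(s0,hx,hy);q=C+p+n*.010
manip.move_pose([q[0],q[1],.15],down(np.pi/2))
manip.move_linear([q[0],q[1],z],rate=.15)
F0=manip.state()["contact_force"];print(F0,manip.state()["clock"])
q=C+p-n*.0015
manip.move_linear([q[0],q[1],z],rate=.05);print(manip.state()["contact_force"]-F0)
s,d,rot=run(manip,C,hx,hy,s0,s0+.122,z,F0=F0*.5)
print(s,d,rot)
p,n=curve(s,hx,hy);q=C+p+n*.009
manip.move_linear([q[0],q[1],z],rate=.1)
manip.move_linear([q[0],q[1],.13],rate=.2)
manip.move_pose([.555,.18,.17],down(np.pi/2))
look("5");print(manip.state()["clock"],manip.state()["contact_force"])
E
sleep .3
```

```text
[ 0.8683231  -0.0118582   0.51229619] 19.175
[ 0.29951385 -0.53184505  0.03672302]
s20 ang0 d1.70 fn3.1 ft-0.7 t19.88
s25 ang0 d2.09 fn5.9 ft-0.1 t20.19
s30 ang5 d1.90 fn3.6 ft1.5 t20.50
s35 ang19 d2.18 fn4.4 ft-0.1 t20.80
s40 ang33 d2.30 fn4.4 ft0.5 t21.10
s45 ang46 d2.42 fn4.1 ft0.8 t21.40
s50 ang60 d2.59 fn4.4 ft-0.6 t21.70
s55 ang74 d2.70 fn6.7 ft0.6 t21.99
s60 ang87 d2.37 fn6.5 ft-0.0 t22.29
s65 ang90 d2.08 fn6.3 ft1.3 t22.61
s70 ang90 d1.81 fn6.2 ft0.6 t22.93
s75 ang90 d1.58 fn5.5 ft0.9 t23.24
s80 ang90 d1.48 fn5.1 ft1.4 t23.56
s85 ang102 d1.46 fn5.0 ft1.7 t23.87
s90 ang116 d1.46 fn5.7 ft0.6 t24.18
s95 ang129 d1.33 fn5.2 ft0.5 t24.48
s100 ang143 d1.29 fn4.8 ft-0.9 t24.79
s105 ang157 d1.33 fn5.0 ft0.5 t25.10
s110 ang170 d1.33 fn6.4 ft-1.6 t25.41
s115 ang180 d1.05 fn7.6 ft-0.7 t25.72
s120 ang180 d0.53 fn6.3 ft-0.1 t26.03
s125 ang180 d0.28 fn3.0 ft2.3 t26.35
s130 ang180 d0.67 fn2.8 ft1.5 t26.67
s135 ang180 d1.12 fn8.3 ft-1.2 t26.98
s137 ang180 d0.46 fn6.4 ft-0.7 t27.23
0.137 0.0001871540221884615 5.9523809523809526
top wheel top z 0.0851 n 142 index [ 99.4 143.  185.1]
side wheel top z 0.0805 n 136 index [119.3 134.4 166.1]
28.5917 [ 0.21604827 -0.05260642 -0.023711  ]
```

View pics/un5.png

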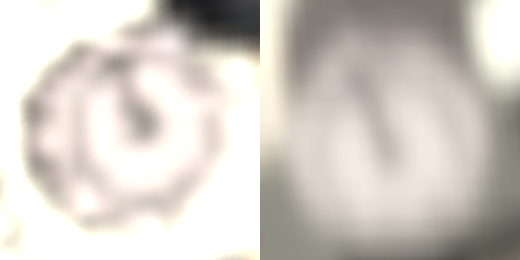

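Two views put the index at about -10° from the start, so the wheel has rolled about 710°. It has climbed about 3.5 mm, and the line is back near the reader's -x direction. That's two turns. Next I'll locate the tab and push it.

```bash
python3 - <<'E'
from h import *
from cell import inverse_kinematics
t=load("pics/top0.npz");P=cloud(t)
# tab top edge ends & plate corners in topc crop
print("tab outer top edge ends",plane(t,px([(68,382),(103,483)],255,185,6),.061).round(4))
print("plate corners z.044",plane(t,px([(98,318),(248,272),(310,475),(165,535)],255,185,6),.044).round(4))
th=np.radians(-69.1);ex=np.array([np.cos(th),np.sin(th)]);ey=np.array([-ex[1],ex[0]])
C=np.array([.5645,.0888])+.155*ex-.086*ey
print("C",C,"tab",C-.222*ex,"plate",C-.157*ex)
a=np.arctan2(ey[1],ey[0])
for y in(a,a+np.pi):
    for x in(-.26,-.126): print(inverse_kinematics(np.r_[C+x*ex,.044],down(y)))
m=(P[...,2]>.01)&(np.hypot(P[...,0]-.446,P[...,1]-.157)<.07);print("stuff near start",P[m][:,:].min(0) if m.any() else 0,P[m].max(0))
c=load("pics/top5.npz");crop(c,230,195,120,100,6,"pics/top5c.png")
E
sleep .2
```

```text
tab outer top edge ends [[0.4841 0.1309 0.061 ]
 [0.4306 0.1084 0.061 ]]
plate corners z.044 [[5.245e-01 1.192e-01 4.400e-02]
 [5.545e-01 4.010e-02 4.400e-02]
 [4.444e-01 5.000e-04 4.400e-02]
 [4.079e-01 7.520e-02 4.400e-02]]
C [ 0.53945281 -0.08668116] tab [0.46025697 0.12071223] plate [0.48344494 0.05998894]
[ 2.83767156e-01  9.81766742e-02  2.19890990e+00 -4.44089210e-16
  8.44506075e-01 -8.10066576e-02]
[ 1.23889394e-02  1.37825100e-01  2.15361803e+00 -4.44089210e-16
  8.50149526e-01 -3.52384874e-01]
None
None
stuff near start [0.3943619  0.08789745 0.01024938] [0.50962443 0.21767648 0.06898339]
```

View pics/top5c.png

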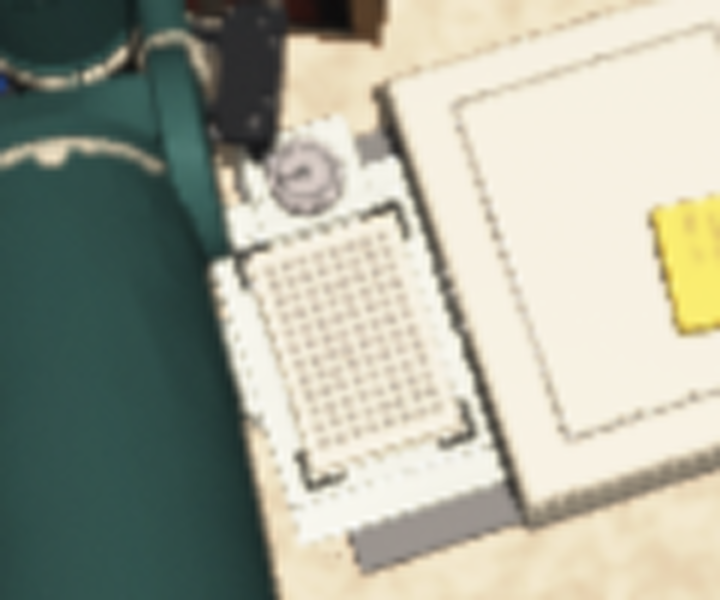

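The tab measures (0.457, 0.120) against (0.460, 0.121) predicted. The plate is seated between the dark lips in the crop, and the index line is near (295,172). Now I'll push along the reader's +x.

```bash
python3 - <<'E'
from h import *
from cell import manip,cams
th=np.radians(-69.1);ex=np.array([np.cos(th),np.sin(th)]);ey=np.array([-ex[1],ex[0]])
C=np.array([.5387,-.0870]);rot=down(np.arctan2(ey[1],ey[0])); z=.044
P=lambda x:np.r_[C+x*ex,z]
p=P(-.265);manip.move_pose([p[0],p[1],.15],rot)
manip.move_linear(p,rate=.15)
manip.dwell(.1);F0=manip.state()["contact_force"];print(F0,manip.state()["clock"])
x=-.265
while x<-.110:
    step=.010 if x<-.236 else .005 if x<-.220 else .015 if x<-.145 else .004 if x<-.131 else .0015
    x+=step
    manip.move_linear(P(x),rate=.05);s=manip.state();d=s["contact_force"]-F0
    print(f"x{x*1e3:.1f} act{(s['tool_pos'][:2]-C)@ex*1e3:.1f} f {-(d[:2]@ex):.1f} lat {d[:2]@ey:.1f} z {d[2]:.1f} t{s['clock']:.2f}")
    if -(d[:2]@ex)>12: break
for n in("top","side"):
    c=cams.capture(n);np.savez(f"pics/{n}6.npz",**c)
crop(c,230,170,180,135,4.4,"pics/side6c.png")
E
sleep .3
```

```text
[ 0.06652553 -0.01039826  0.78901847] 30.675
x-255.0 act-254.6 f -0.4 lat -0.2 z -1.6 t31.02
x-245.0 act-244.7 f -0.3 lat -0.1 z -1.2 t31.38
x-235.0 act-234.7 f 0.5 lat 0.8 z -1.0 t31.73
x-230.0 act-229.8 f 0.4 lat -0.4 z -1.5 t31.98
x-225.0 act-224.7 f 0.1 lat -0.6 z -0.5 t32.23
x-220.0 act-219.6 f -0.4 lat -1.2 z -0.9 t32.48
x-205.0 act-204.4 f 0.4 lat -0.2 z -0.7 t32.92
x-190.0 act-189.4 f 0.9 lat 1.0 z -0.6 t33.38
x-175.0 act-174.4 f -0.1 lat 0.3 z -1.3 t33.83
x-160.0 act-159.4 f -0.7 lat 0.8 z -1.2 t34.27
x-145.0 act-144.4 f 0.3 lat 0.8 z 0.4 t34.73
x-141.0 act-140.7 f -0.2 lat -0.6 z -0.1 t34.98
x-137.0 act-136.7 f -0.4 lat -0.2 z -0.7 t35.23
x-133.0 act-132.6 f 0.0 lat 0.3 z -0.9 t35.48
x-129.0 act-128.6 f 0.2 lat 0.1 z -1.0 t35.73
x-127.5 act-127.4 f 0.2 lat -0.0 z -0.7 t35.98
x-126.0 act-126.6 f 4.7 lat 0.8 z 0.2 t36.23
x-124.5 act-126.4 f 9.9 lat 1.2 z 1.8 t36.48
x-123.0 act-126.4 f 17.4 lat 2.3 z 4.0 t36.73
```

View pics/side6c.png

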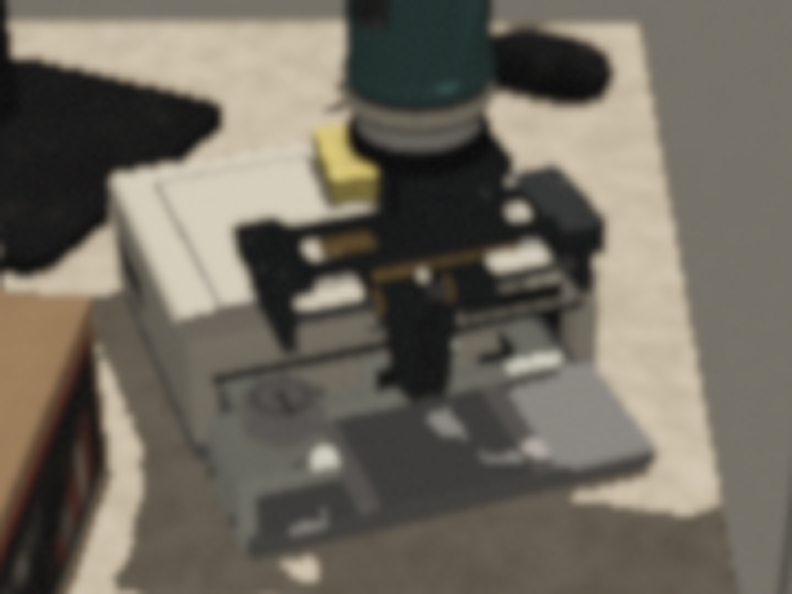

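The carrier went in, and the force rose sharply at x≈-126.5 mm (predicted -126.8 at the stop). Next I'll retract and check.

```bash
python3 - <<'E'
from h import *
from look import look
from cell import manip,cams
th=np.radians(-69.1);ex=np.array([np.cos(th),np.sin(th)]);ey=np.array([-ex[1],ex[0]])
C=np.array([.5387,-.0870])
p=np.r_[C-.16*ex,.044];manip.move_linear(p,rate=.1)
p=np.r_[C-.19*ex,.16];manip.move_linear(p,rate=.2)
manip.move_pose([.45,.30,.25],down(1.2))
look("7");print(manip.state()["clock"])
t=load("pics/top7.npz");s=load("pics/side7.npz")
crop(t,235,185,150,112,5.3,"pics/top7c.png");crop(s,245,190,150,112,5.3,"pics/side7c.png")
for n in("top","side"): cv2.imwrite(f"pics/{n}7.png",load(f"pics/{n}7.npz")["image"])
E
sleep .3
```

```text
top wheel top z 0.0798 n 87 index [ 99.4 144.7 187.6]
side wheel top z 0.08 n 164 index [119.2 129.3 160.7]
39.1083
```

View pics/top7c.png

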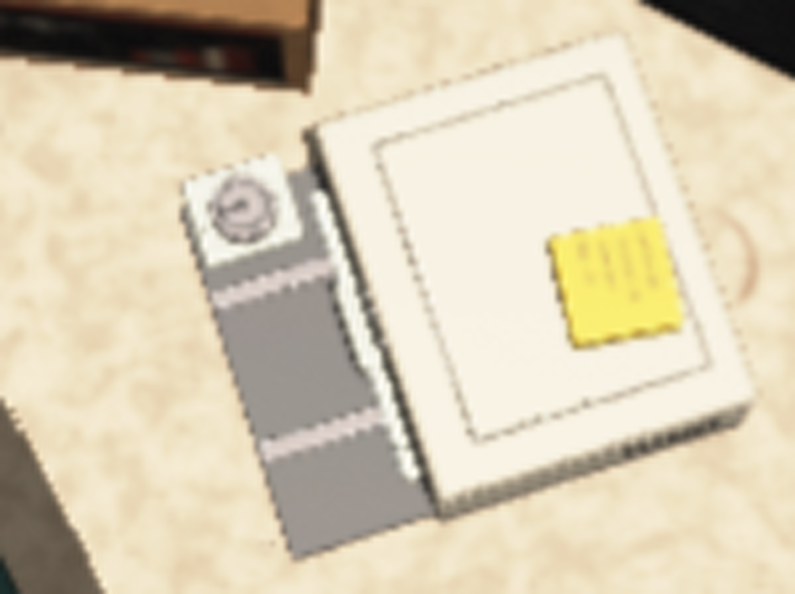

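View pics/side7c.png

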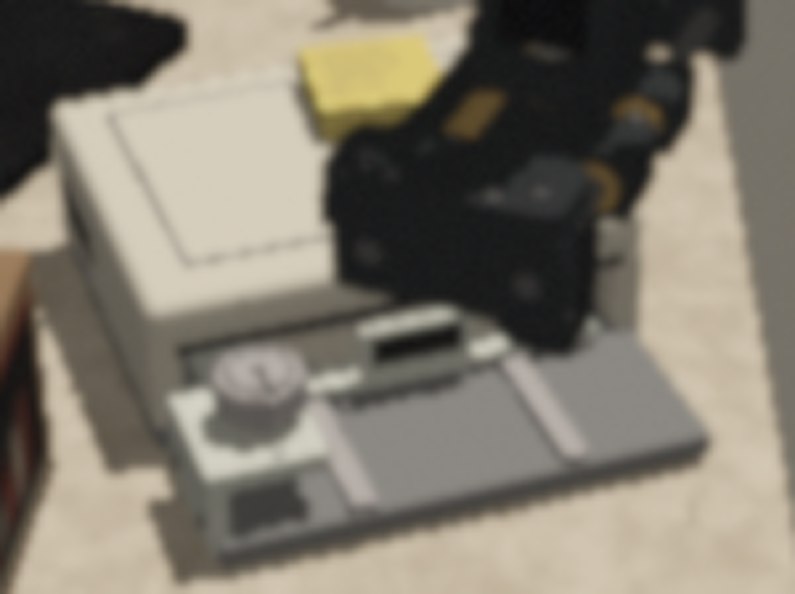

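View pics/side7.png

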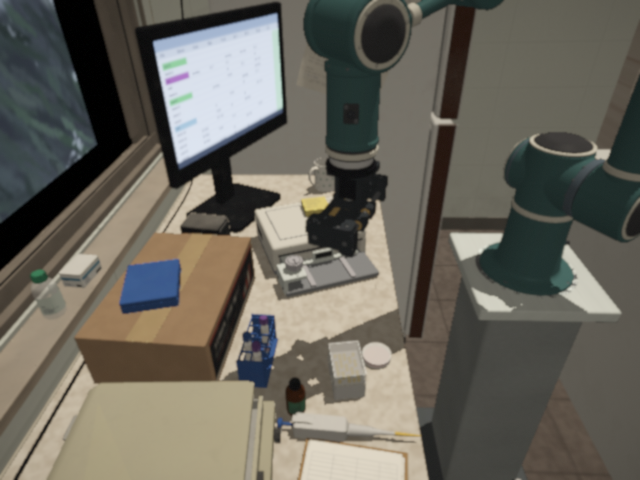

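Run:
```python
from h import *
from cell import order,manip
t=load("pics/top7.npz")
print("tab now",plane(t,px([(335,282),(365,372),(350,327)],235,185,5.3),.061).round(4),"expected centre",(np.array([.5387,-.087])-.117*np.array([np.cos(np.radians(-69.1)),np.sin(np.radians(-69.1))])).round(4))
a=load("pics/top0.npz")["image"];b=t["image"]
for im in(a,b):
    m=cv2.inRange(cv2.cvtColor(im,cv2.COLOR_BGR2HSV),(22,120,120),(35,255,255));m[:, :300]=0;m[:,400:]=0;v,u=np.where(m);print("pad",u.mean().round(2),v.mean().round(2))
print(manip.state()["contact_force"],manip.state()["clock"])
order.close_job()
```

```text
tab now [[0.5238 0.0318 0.061 ]
 [0.4692 0.0106 0.061 ]
 [0.4964 0.0211 0.061 ]] expected centre [0.497  0.0223]
pad 350.7 238.1
pad 350.58 238.14
[-0.43439263 -0.79050953  0.64681543] 39.1083
the job is handed in; nothing more can be done
```

The lock wheel has been rolled two turns anticlockwise, the carrier is fully home, and I handed the job in at 39.1 s.

- **Wheel:** I rolled it with the outside of the shut fingertips in two force-controlled sweeps of about 5 N, so it was never between the fingers. The index line ended 9–11° short of its start angle in both views, so it turned about 710°. The wheel climbed roughly 3.5 mm, as two turns should give. The sweeps alone add up to about 12.4 rad, which agrees.
- **Carrier:** I pushed the tab in a straight line until the force rose to 17 N at the stop. The final picture puts the tab centre at (0.496, 0.021), against (0.497, 0.022) expected.
- **Other things:** The note pad moved by no more than 0.1 px. The other objects look unmoved in the side view, though I judged those by eye only. The robot was clear of everything at hand-in.

**Not confirmed:**
- The well plate is hidden inside the reader, so I couldn't see it seated at the end. It was seated before the push, and no force built up along the way.
- At one corner of the first sweep the fingertip lost contact for about 15–20 mm. The second sweep made up for it.
- The top camera's wheel height read about 5 mm too high in one picture where the gripper was close by. I relied on the side view and the index line there.

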